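Pulse the play mixer: set it to slow, fit the bayonet lid and hold it half-turned

ROBOT

A 7-joint arm with a two-finger parallel gripper is mounted at the origin on the work surface. World frame = base frame: x ahead of the robot, y to its left, z up, the work surface at z = 0. Lengths are in m, angles in degrees, forces in N, time in s.
With the tool pointing down it reaches from about 0.425 to 0.875 m from the base axis. Payload 4.7 kg.
Tool frame: the origin (TCP) lies midway between the tips of the shut fingers; the grasp point (between the pads) lies env.grip_point_offset behind it (env.grip_point_offset is the distance from the TCP to the grasp point, in m); z points along the fingers, y is the line along which they close (so a half turn about z gives the same grasp; the last joint's range is limited). The gripper opens to 87 mm and grips with 3 to 60 N. Pads are 19 mm wide; open, the fingers measure 117 mm over their backs; the gripper's body (75 mm by 190 mm) begins 51 mm behind the grasp point.
Start: joints at [-73.791, 18.392, -4.016, 83.108, 1.295, 78.541, -3.26], TCP at [0.173, 0.627, 0.198] pointing down, gripper open.
Joint ranges: [-163.93, 163.93], [-17.29, 119.83], [-79.2, 71.16], [3.27, 140.29], [-89.18, 269.18], [5.43, 117.66], [-154.24, 154.24]. Speed limits (degrees/s): [147.25, 147.25, 180, 180, 180, 180, 180].

INTERFACE

Orientations are given as [roll, pitch, yaw] about the fixed x, y, z axes, in that order (R = Rz(yaw) Ry(pitch) Rx(roll)).
In Python, from cell import env gives the robot as it stands.
- The arm moves only by the shell command python3 -m creep 'ROWS' [FORCE]. ROWS is a JSON object of lists of equal length, an entry for each row: "translation": the shift along the tool's x, y, z in units of 0.08 m (1.0 is 0.08 m), a list of three; "turn": the turn, a rotation vector about the tool's x, y, z in units of 180 degrees (1.0 is 180 degrees), a list of three; "grip": the opening, from 0 (shut) to 1 (fully open). In form: {"translation": [[x, y, z], ...], "turn": [[ax, ay, az], ...], "grip": [grip, ...]}. A call has 1 to 5 rows; each row shifts and turns the commanded pose from where the row before left it, along the tool's axes as they then stand; what a row does not reach is not made up. A row lasts 1/8 s, in which the tool goes at most 62.5 mm and 10.7 degrees, less where a joint would pass 70% of its speed; a pose out of reach is approached as far as the arm can. A call with a number of a shift or a turn outside -1 to 1 is refused whole. A call with a gripper value outside its range is refused whole. The fingers move at their own pace and stop on an object; FORCE is the grip in N (left out, the last holds). Time passes only in rows, so rows that do not move let the fingers close. It gives the time, the measured TCP pose, the force, the opening and the grip force at its end, in the units of the state.
- env.get_obs(): the state, without advancing time (a new reading comes with each control period).
- env.read_camera(name): name is "scene" or "top" or "wrist"; returns a dict with "frame" (420x560x3 uint8, red, green, blue), "z_map" (420x560 float32, m along the optical axis (not along the pixel's ray), 0 where there is no reading), "K" (3x3 intrinsics, pixels), "rvec" (rotation vector, rad) and "tvec" (3), from world to camera coordinates, as OpenCV has them. Camera axes: x right, y down, z forward; pixel columns grow to the right and rows downward; lengths in m; the calibration is good to about 2 mm. A picture is of the moment at which its call begins.
- env.sign_off(): hands the job in; it is judged then, once.
The state is a dict: "time_s": time; "qpos": joint angles; "joint_velocities": joint speeds; "effort": joint torques, N m; "tool_pos": TCP position; "tool_rot": TCP orientation; "force": force on the tool from outside, world axes, zero at the start; "wrist_torque": the same for the moment, N m; "grip_width": finger opening in m; "grasp_force": force on a finger pad.
Only numpy, scipy, OpenCV 4.12 (cv2) and the standard library are available. Lean on these libraries where they do the work, as an engineer would, in place of code of your own. Each camera call takes 0.05 s, during which the arm holds its last target. There are 200 camera calls.

TASK

Get the play-kitchen mixer pulsing: first turn its speed slider down to the green slow mark, then set the red lid fully home on the bowl, its lugs through the slots, and twist it clockwise against the spring to the green pulse mark, half way to the red lock mark and short of the lock click. Finish while still gripping the lid there, because it springs back and the pulsing stops when it is let go. Leave the other toys where they are.

Things in the scene. Friction and masses are not known exactly. Their poses are not given: they have to be found in the camera images.
- mixer: Play-kitchen mixer, fixed to the counter, turned by up to 0.45 rad. Beech plinth 150 (x) x 250 (y) x 36 mm; at its -y end a sage-green drive housing 136 x 100 mm in plan, top 100 mm above the counter; at its +y end a clear round bowl. Origin: centre of the underside; x points from the user's side to the back, z up.
- speed (a joint): Speed slider on the housing's top, metres: 0 = off at the user's end (-x of the mixer), 0.060 = fast at the back. The green slow mark is at 0.020. It moves stiffly (about 1.5 N) and stays where it is left; it starts between 0.040 and 0.060.
- speed_top (a point): Centre of the top of the slider's cream cap. The cap measures 16 mm along the travel (mixer x), 26 mm across it, and stands 32 mm above the housing's top, that is, it reaches 132 mm above the counter.
- slow_mark (a point): The slow setting: point on the housing's top in the middle of the slider slot between two green ticks; the slider is set to slow when its cap's centre (black line) stands over it.
- bowl: Bayonet mouth of the bowl, fixed to the mixer. Origin: centre of the mouth, level with the beech rim's top, 115 mm above the counter; axes as the mixer's. Rim 112 mm across; opening 70 mm across, through a 7 mm thick ledge, with two slots 32 degrees wide out to 82 mm across on its +x and -x sides (white ticks): the lugs enter there (lid x along bowl x, either way round). No turning anticlockwise.
- pulse_mark (a point): Green tick on the rim, 53 mm from the mouth's centre (a second one opposite): the lid's bar points at it at the pulse setting, 37.5 degrees (0.65 rad) clockwise seen from above from the white entry ticks, about 0.12 rad either way is near enough.
- lock_mark (a point): Red tick on the rim, 53 mm from the mouth's centre (a second one opposite), 75 degrees clockwise from the entry: the lid's locked position, not wanted. Two sprung balls stop the lugs at about 48 degrees; forced past them (about 0.45 N m) the lid clicks and stays locked.
- interlock (a joint): Sprung ring inside the bowl that the lid's lugs push round, rad clockwise; 0 at rest. The lugs meet it after about 0.15 rad of lid turn, so it then reads lid turn minus 0.15 (about 0.50 at the green mark). Its spring turns the lid back with 0.05 to 0.1 N m as soon as it is let go.
- lid: Red lid, loose, 75 to 155 g, upright on its spigot. Origin: centre of the underside, z up. Spigot 66 mm across, 18 mm deep; two lugs 10 mm wide on +x and -x, 79 mm across, 3 to 9 mm up; flange 98 mm across, 18 to 24 mm up; beech grip bar 64 (x) x 16 (y) mm, 24 to 58 mm up. A half turn leaves it the same. Fully home the flange rests on the rim, the origin 18 mm below the bowl's.
- ring_blue: Bystander: blue stacking ring lying flat, 76 mm diameter, 20 mm high, origin under its centre.
- ring_red: Bystander: red stacking ring lying flat, 76 mm diameter, 20 mm high, origin under its centre.
- frame: Bystander: hollow square beech frame lying flat, 84 x 84 mm, 30 mm high, origin under its centre.
- cone: Bystander: yellow cone, 56 mm across the foot, 70 mm high, origin under its centre.
- cylinder: Bystander: natural wood cylinder, 40 mm diameter, 45 mm high, origin under its centre.
- block: Bystander: lilac wooden cube of 40 mm, origin under its centre.
Not all that is in view belongs to the job. Of the things shaped like the lid, the red one is meant.

How it is judged (in metres and radians):
On the way, in this order (a step that is already met when the one before it is completed fails the run):
1. the speed slider stands at the slow mark (value of joint speed between 0.0155 and 0.0245 m), for 0.2 s.
2. the lid sits fully home on the bowl, lugs through the slots, not yet twisted (z of lid in the frame of bowl below -0.0145 m and horizontal distance between lid and bowl below 0.005 m and angle between the x axis of lid and the x axis of bowl, either way round below 0.35 rad), for 0.1 s.
3. the lid is twisted to the pulse mark, half way to the lock (angle between the x axis of lid and the x axis of bowl, either way round between 0.52 and 0.79 rad and value of joint interlock above 0.33 rad), for 0.3 s.
At the end, for the whole second after the job is handed in: Slider within 4.5 mm of the slow mark; lid level and home in the mouth (3.5 mm in height, 5 mm sideways), turned clockwise 0.52 to 0.79 rad from entry (pulse mark 0.65), holding the sprung interlock at 0.33 to 0.66 rad, still, and gripped by the fingers with over 1 N (all of step 1 and all of step 3 and z of lid in the frame of bowl between -0.021 and -0.0145 m and horizontal distance between lid and bowl below 0.005 m and angle between the z axis of lid and the z axis of bowl, either way round below 0.06 rad and value of joint interlock below 0.66 rad and angular speed of lid below 0.2 rad/s and contact force between the fingers and lid above 1 N); the arm keeps its last pose, push and grip.
It fails at once if the lid was twisted on into the lock click (value of joint interlock above 0.87 rad).
It fails at once if another toy was pushed away from its place by more than 25 mm (distance of any of ring_blue, ring_red, frame, cone, cylinder, block from where it was at the start of the episode above 0.025 m).
It also fails if it takes over 61 s, if anything falls off the work surface, if the arm or the gripper's body presses on something with over 40 N, if the wrist force passes 120 N, or if a joint passes its speed limit or range.

## Working session

There is one attempt and no reset: what is moved stays moved. The work goes in short steps, Python scripts to look and compute and a shell command to move; the robot and the scene stay as the last step left them, time stands still between calls to the robot, and variables do not carry over. Pictures are saved under pics/ and viewed, at most 10 in all, crops included, and the job is handed in when it is done.

```bash
mkdir -p pics; cat > h.py <<'E'
import numpy as np, cv2
from cell import env
from scipy.spatial.transform import Rotation as R
def cam(n):
    c=env.read_camera(n); return c
def pts(c):
    z=c["z_map"];K=c["K"];v,u=np.indices(z.shape)
    p=np.stack([(u-K[0,2])/K[0,0]*z,(v-K[1,2])/K[1,1]*z,z],-1)
    M=cv2.Rodrigues(np.array(c["rvec"],float))[0]
    return (p-np.array(c["tvec"]).ravel())@M
def ray(c,u,v,h):
    K=c["K"];M=cv2.Rodrigues(np.array(c["rvec"],float))[0];t=np.array(c["tvec"]).ravel()
    d=M.T@np.array([(u-K[0,2])/K[0,0],(v-K[1,2])/K[1,1],1]);o=-M.T@t
    return o+d*(h-o[2])/d[2]
def save(c,f,s=1): 
    cv2.imwrite("pics/"+f,cv2.resize(c["frame"][...,::-1],None,fx=s,fy=s,interpolation=cv2.INTER_CUBIC))
E
python3 - <<'E'
from h import *
a=cam("top");b=cam("scene");save(a,"top.png",1.4);save(b,"scene.png",1.2)
np.savez("top.npz",**a)
print(env.get_obs(),env.grip_point_offset)
E
```

```text
{'time_s': 0.1, 'qpos': array([-73.78935132,  18.43459073,  -4.01628429,  83.16792789,
         1.29513966,  78.54077434,  -3.26076956]), 'joint_velocities': array([ 0.07912867, -0.04240313,  0.08472818, -0.12596933,  0.03987792,
       -0.02949583,  0.01246847]), 'effort': array([ 6.52625022e-05, -4.92569017e+01, -4.05430505e-01, -3.13403428e+01,
       -6.40499010e-02,  3.93344311e-02,  6.87605211e-05]), 'tool_pos': array([0.17254212, 0.62612409, 0.1970734 ]), 'tool_rot': array([-1.79901950e+02,  5.36065743e-03,  1.64598923e+02]), 'force': array([0.57760935, 0.12892055, 0.40199405]), 'wrist_torque': array([-0.04011932, -0.04573449,  0.00242904]), 'grasp_force': 0.0, 'grip_width': 0.08705367441329893} 0.0187
```

View pics/top.png

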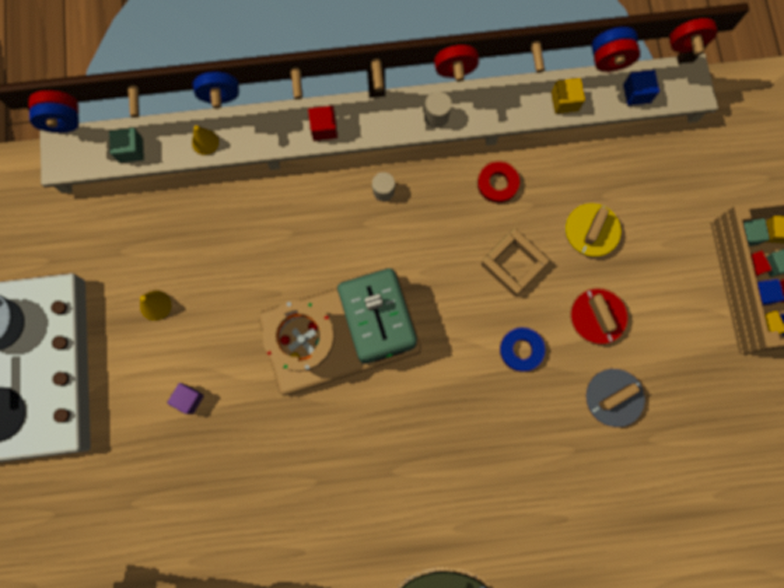

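View pics/scene.png

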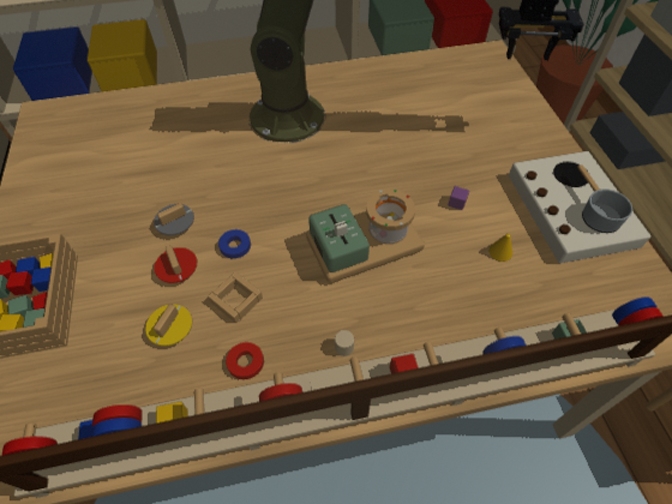

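The top picture shows the mixer's housing at about (376,315) with the cap at (373,300), the bowl at (302,338) and the red lid at (600,317) with its bar pointing up-left. The picture is scaled by 1.4. The scene view agrees.

```bash
python3 - <<'E'
from h import *
c=dict(np.load("top.npz"));P=pts(c);f=c["frame"];hsv=cv2.cvtColor(f,cv2.COLOR_RGB2HSV)
def roi(u0,v0,u1,v1):
    m=np.zeros(f.shape[:2],bool);m[int(v0/1.4):int(v1/1.4),int(u0/1.4):int(u1/1.4)]=1;return m
def rect(m,h):
    q=np.array([ray(c,u,v,h)[:2] for v,u in np.argwhere(m)],np.float32)
    r=cv2.minAreaRect(q*1000);return len(q),r
r=roi(330,260,425,370)
m=r&(P[...,2]>.093)&(P[...,2]<.106);print("housing",rect(m,.1))
m=r&(P[...,2]>.125);print("cap",rect(m,.132),P[m].mean(0),P[m][:,2].max())
r=roi(255,290,338,395);m=r&(P[...,2]>.108)&(P[...,2]<.125)
q=P[m][:,:2].astype(np.float32)*1000;print("rim",len(q),cv2.minEnclosingCircle(q),np.median(P[m][:,2]))
r=roi(560,280,640,355);m=r&(P[...,2]>.05);print("bar",rect(m,.058),P[m].mean(0))
m=r&(hsv[...,1]>180)&((hsv[...,0]<8)|(hsv[...,0]>172))&(P[...,2]>.01);print("lid flange",rect(m,.024),P[m].mean(0))
E
```

```text
housing (2356, ((522.7620239257812, 64.35057067871094), (134.1687774658203, 136.65025329589844), 10.94399356842041))
cap (102, ((538.0765991210938, 41.7525749206543), (118.04739379882812, 127.77007293701172), 85.6048812866211)) [0.50227377 0.04808901 0.32344664] 1.2180287008242792
rim 1172 ((504.6176452636719, 172.6736602783203), 56.3901252746582) 0.11492957954679672
bar (200, ((488.4840393066406, -331.63043212890625), (59.90024948120117, 105.96145629882812), 36.567649841308594)) [ 0.48516354 -0.3215081   0.09157925]
lid flange (909, ((489.2265319824219, -334.07470703125), (94.88800048828125, 93.70042419433594), 36.118629455566406)) [ 0.48728418 -0.32967407  0.02940283]
```

```bash
python3 - <<'E'
from h import *
c=dict(np.load("top.npz"));P=pts(c);f=c["frame"];hsv=cv2.cvtColor(f,cv2.COLOR_RGB2HSV)
def roi(u0,v0,u1,v1):
    m=np.zeros(f.shape[:2],bool);m[int(v0/1.4):int(v1/1.4),int(u0/1.4):int(u1/1.4)]=1;return m
def big(m):
    n,l,s,_=cv2.connectedComponentsWithStats(m.astype(np.uint8));return l==1+np.argmax(s[1:,4])
def rect(m,h):
    q=np.array([ray(c,u,v,h)[:2] for v,u in np.argwhere(m)],np.float32)
    return len(q),cv2.minAreaRect(q*1000),q.mean(0)
r=roi(330,260,425,370)
m=big(cv2.morphologyEx((r&(P[...,2]>.093)&(P[...,2]<.106)).astype(np.uint8),cv2.MORPH_OPEN,np.ones((5,5),np.uint8))>0);print("housing",rect(m,.1))
m=r&(abs(P[...,2]-.132)<.006);print("cap",rect(big(m),.132))
r=roi(560,280,640,355);m=r&(abs(P[...,2]-.058)<.006);print("bar",rect(big(m),.058))
# bar direction via PCA
q=P[big(m)][:,:2];w,V=np.linalg.eigh(np.cov(q.T));print("bar dir",V[:,1],np.degrees(np.arctan2(V[1,1],V[0,1])))
print("px/mm",1/np.linalg.norm(ray(c,300,200,.1)-ray(c,301,200,.1))/1000)
o=env.get_obs()
E
```

```text
housing (2274, ((526.7373046875, 45.38569641113281), (133.6096649169922, 97.19461822509766), 10.446880340576172), array([0.52530503, 0.04497207], dtype=float32))
cap (83, ((541.1625366210938, 47.85438919067383), (16.315244674682617, 25.086668014526367), 11.83920669555664), array([0.54127634, 0.0480307 ], dtype=float32))
bar (181, ((490.44940185546875, -333.0118103027344), (63.07046890258789, 17.26268768310547), 16.20484161376953), array([ 0.4907211 , -0.33281443], dtype=float32))
bar dir [-0.96693781 -0.2550123 ] -165.22568577818964
px/mm 0.4390873991342649
```

```bash
cat >> h.py <<'E'
def go(x,y,z,yaw):
    "remaining tool-frame shift (units) and turn (units) to a tool-down pose"
    o=env.get_obs();A=R.from_euler("xyz",o["tool_rot"],degrees=True);B=R.from_euler("xyz",[180,0,yaw],degrees=True)
    print("now",np.round(o["tool_pos"],4),np.round(o["tool_rot"],2),"t",round(o["time_s"],2),"shift",np.round(A.inv().apply(np.array([x,y,z])-o["tool_pos"])/.08,3),"turn",np.round((A.inv()*B).as_rotvec()/np.pi,4))
E
python3 -m creep '{"translation":[[-0.47,-0.45,-0.18],[-0.47,-0.45,-0.18],[-0.47,-0.45,-0.18],[-0.47,-0.45,-0.18],[-0.47,-0.45,-0.18]],"turn":[[0,0,0],[0,0,0],[0,0,0],[0,0,0],[0,0,0]],"grip":[1,1,1,1,1]}'
python3 -m creep '{"translation":[[-0.47,-0.45,0],[-0.47,-0.45,0],[-0.47,-0.45,0],[-0.47,-0.45,0],[-0.47,-0.45,0]],"turn":[[0,0,0],[0,0,0],[0,0,0],[0,0,0],[0,0,0]],"grip":[1,1,1,1,1]}'
python3 -m creep '{"translation":[[-0.47,-0.45,0],[-0.47,-0.45,0],[-0.47,-0.45,0],[0,0,0],[0,0,0]],"turn":[[0,0,0],[0,0,0],[0,0,0],[0,0,0.055],[0,0,0.055]],"grip":[1,1,1,1,1]}'
python3 -m creep '{"translation":[[0,0,0],[0,0,0],[0,0,0],[0,0,0],[0,0,0]],"turn":[[0,0,0.055],[0,0,0.055],[0,0,0.055],[0,0,0.055],[0,0,0.0267]],"grip":[1,1,1,1,1]}'
python3 -c "
from h import *
go(.526,.045,.27,100.4)
w=cam('wrist');np.savez('w1.npz',**w);save(w,'w1.png',1.4)"
```

```text
time_s: 0.72
tool_pos: [0.3067, 0.4014, 0.2702]
tool_rot: [-180.0, -0.0, 164.6]
force: [1.4, 0.3, 0.8]
grip_width: 0.0873
grasp_force: 0.0
time_s: 1.35
tool_pos: [0.44, 0.1781, 0.2698]
tool_rot: [180.0, -0.0, 164.6]
force: [0.4, 0.4, 0.6]
grip_width: 0.0872
grasp_force: 0.0
time_s: 1.98
tool_pos: [0.5195, 0.0447, 0.2695]
tool_rot: [-180.0, -0.0, 144.4]
force: [0.3, 1.0, 0.5]
grip_width: 0.0873
grasp_force: 0.0
time_s: 2.6
tool_pos: [0.5193, 0.0456, 0.2696]
tool_rot: [-180.0, -0.0, 100.2]
force: [-0.6, 0.2, 0.8]
grip_width: 0.0869
grasp_force: 0.0
now [0.5193 0.0456 0.2696] [-179.96   -0.    100.2 ] t 2.6 shift [-0.023  0.081 -0.005] turn [-0.0002 -0.     -0.0011]
```

View pics/w1.png

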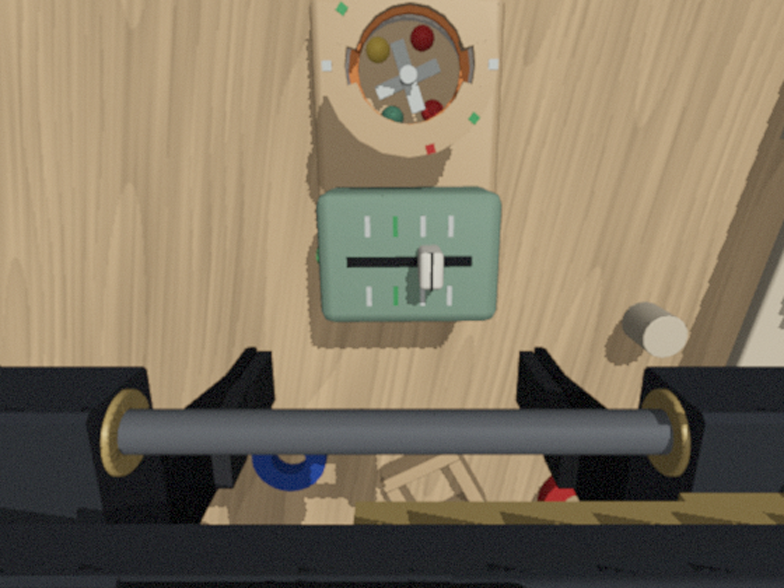

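The wrist picture is clear: green slow ticks at (396,226) and (396,295), cap's black line at (431,270), white entry ticks at (326,65) and (494,64), green pulse ticks at (342,9) and (474,118).

```bash
python3 - <<'E'
from h import *
c=dict(np.load("w1.npz"));f=c["frame"];hsv=cv2.cvtColor(f,cv2.COLOR_RGB2HSV);P=pts(c)
def blob(u,v,m,r=10):
    u/=1.4;v/=1.4;w=np.zeros(m.shape,bool);w[int(v-r):int(v+r)+1,int(u-r):int(u+r)+1]=1
    q=np.argwhere(w&m);return q[:,1].mean(),q[:,0].mean(),len(q)
gr=(hsv[...,0]>50)&(hsv[...,0]<75)&(hsv[...,1]>130);wh=(hsv[...,1]<40)&(hsv[...,2]>170)
g=[]
for n,u,v,m,h in [("sg1",396,226,gr,.1),("sg2",396,295,gr,.1),("w1",326,65,wh,.115),("w2",494,64,wh,.115),("p1",342,9,gr,.115),("p2",474,118,gr,.115),("s0a",368,226,wh,.1),("s0b",369,296,wh,.1),("s6a",451,226,wh,.1),("s6b",450,296,wh,.1)]:
    b=blob(u,v,m,9);p=ray(c,b[0],b[1],h);g.append(p);print(n,np.round(b,1),np.round(p,4))
d=g[3]-g[2];print("bowl",(g[2]+g[3])/2,(g[4]+g[5])/2,np.degrees(np.arctan2(d[1],d[0])),np.linalg.norm(d))
s=(g[0]+g[1])/2;print("slow",s);d=(g[8]+g[9]-g[6]-g[7])/2;print("slot dir",np.degrees(np.arctan2(d[1],d[0])),np.linalg.norm(d))
m=(abs(P[...,2]-.132)<.004);m[:170]=0;m[220:]=0;m[:,:285]=0;m[:,330:]=0
q=np.array([ray(c,u,v,.132)[:2] for v,u in np.argwhere(m)],np.float32);k=cv2.minAreaRect(q*1000);print(k)
u=d[:2]/np.linalg.norm(d[:2]);print("speed",.02+(np.array(k[0])/1000-s[:2])@u)
go(*(np.array(k[0])/1000),.116,100.4)
E
```

```text
sg1 [282.  162.8   9. ] [0.5141 0.0676 0.1   ]
sg2 [282.4 211.6  20. ] [0.5236 0.0171 0.1   ]
w1 [232.9  46.6  55. ] [0.4528 0.1636 0.115 ]
w2 [352.   45.5  56. ] [0.5563 0.183  0.115 ]
p1 [nan nan  0.] [nan nan nan]
p2 [338.   84.5   2. ] [0.5513 0.1491 0.115 ]
s0a [262.  161.3  53. ] [0.494  0.0654 0.1   ]
s0b [263.1 211.6  43. ] [0.5037 0.0135 0.1   ]
s6a [321.5 161.   59. ] [0.553  0.0764 0.1   ]
s6b [319.  209.3  65. ] [0.5609 0.0263 0.1   ]
bowl [0.5045526 0.1732734 0.115    ] [nan nan nan] 10.633177386721872 0.10521607209259044
slow [0.51885476 0.04235624 0.1       ]
slot dir 11.55563875753083 0.0592836893217958
((542.469970703125, 48.542606353759766), (15.178915977478027, 27.155704498291016), 10.989501953125)
speed 0.04437579090467339
now [0.5193 0.0456 0.2696] [-179.96   -0.    100.09] t 2.65 shift [-0.015  0.293  1.92 ] turn [-0.0002 -0.     -0.0017]<stdin>:5: RuntimeWarning: Mean of empty slice.
  ret = ret.dtype.type(ret / rcount)
```

```bash

python3 -m creep '{"translation":[[-0.015,0.293,0.4],[0,0,0.6],[0,0,0.6],[0,0,0.4],[0,0,0]],"turn":[[0,0,-0.002],[0,0,0],[0,0,0],[0,0,0],[0,0,0]],"grip":[1,1,1,1,1]}' 15
python3 -m creep '{"translation":[[0,0,0],[0,0,0],[0,0,0],[0,0,0],[0,0,0]],"turn":[[0,0,0],[0,0,0],[0,0,0],[0,0,0],[0,0,0]],"grip":[0,0,0,0,0]}' 15
python3 -c "
from h import *
go(.519,.043,.1085,100.6)"
```

```text
time_s: 3.28
tool_pos: [0.5404, 0.0484, 0.1075]
tool_rot: [-179.7, 0.0, 100.8]
force: [0.6, 0.3, 0.4]
grip_width: 0.0865
grasp_force: 0.0
time_s: 3.9
tool_pos: [0.543, 0.0488, 0.1103]
tool_rot: [180.0, -0.0, 100.8]
force: [0.6, -0.7, 0.8]
grip_width: 0.0449
grasp_force: 0.0
now [0.543  0.0488 0.1103] [ 1.7998e+02 -1.0000e-02  1.0076e+02] t 3.9 shift [-0.015 -0.308  0.022] turn [ 0.0001 -0.0001  0.0009]
```

```bash

python3 -m creep '{"translation":[[0,0,0],[0,0,0],[0,0,0],[0,0,0],[0,0,0]],"turn":[[0,0,0],[0,0,0],[0,0,0],[0,0,0],[0,0,0]],"grip":[0,0,0,0,0]}' 15
python3 -c "
from h import *
go(.5187,.043,.1100,100.6)"
```

```text
time_s: 4.53
tool_pos: [0.5429, 0.0487, 0.1101]
tool_rot: [180.0, -0.0, 100.8]
force: [-0.8, -0.4, -0.5]
grip_width: 0.0012
grasp_force: 0.0
now [0.5429 0.0487 0.1101] [180.    -0.   100.76] t 4.53 shift [-0.014 -0.31   0.001] turn [ 0.     -0.      0.0009]
```

```bash
python3 -c "
from h import *
w=cam('wrist');save(w,'w2.png',1.2)"
```

```text
(no output)
```

View pics/w2.png

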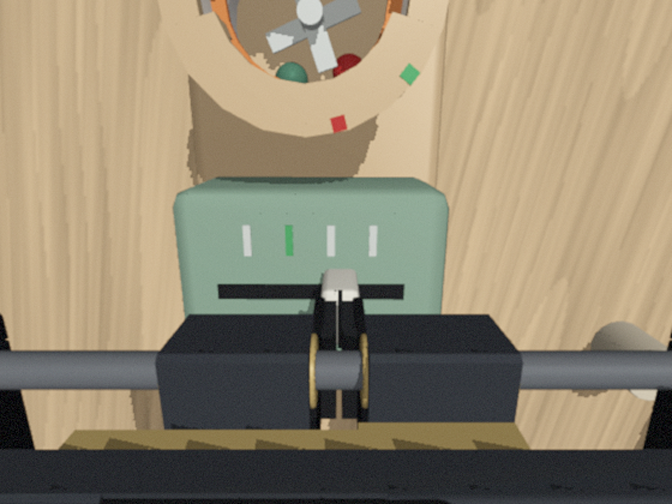

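The wrist picture shows the fingers shut around (340,340), with the cap's near face visible at (340,280); it's unclear whether the cap is between the pads, so I zoom in.

```bash
python3 -c "
from h import *
w=cam('wrist');f=w['frame'][210:360,230:340];cv2.imwrite('pics/w3.png',cv2.resize(f[...,::-1],None,fx=4,fy=4,interpolation=cv2.INTER_CUBIC))
P=pts(w)
for v in range(222,300,5): print(v,np.round(P[v,283],3))
o=env.get_obs();print(o['grip_width'],o['grasp_force'])"
```

```text
222 [0.54  0.061 0.101]
227 [0.54  0.061 0.11 ]
232 [0.54  0.062 0.12 ]
237 [0.54  0.061 0.126]
242 [0.54  0.061 0.132]
247 [0.54  0.059 0.133]
252 [0.541 0.056 0.133]
257 [0.541 0.053 0.133]
262 [0.542 0.051 0.134]
267 [0.542 0.048 0.133]
272 [0.543 0.045 0.134]
277 [0.544 0.042 0.133]
282 [0.544 0.04  0.134]
287 [0.545 0.037 0.133]
292 [0.536 0.08  0.217]
297 [0.536 0.081 0.221]
0.0006372827649994917 0.0
```

View pics/w3.png

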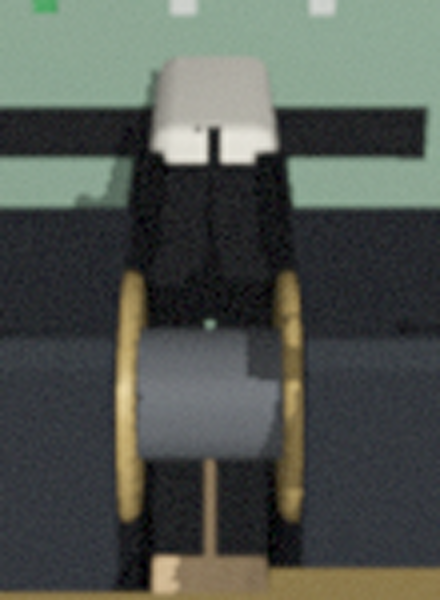

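The crop shows the cap's top with its near strip lit and the rest dark, flanked by darker sides; depth along the column says flat 0.133 m. I check across it by depth.

```bash
python3 -c "
from h import *
w=cam('wrist');P=pts(w);f=w['frame']
for v in (245,262,280):
  for u in range(258,310,3): print(v,u,np.round(P[v,u],3),f[v,u])
"
```

```text
245 258 [0.528 0.044 0.101] [32 33 36]
245 261 [0.53  0.045 0.102] [26 23 24]
245 264 [0.532 0.045 0.101] [16 21 22]
245 267 [0.533 0.045 0.101] [75 75 70]
245 270 [0.534 0.058 0.132] [202 200 190]
245 273 [0.535 0.058 0.132] [223 221 211]
245 276 [0.537 0.059 0.133] [225 223 213]
245 279 [0.538 0.059 0.132] [226 224 216]
245 282 [0.54  0.06  0.134] [76 72 67]
245 285 [0.541 0.059 0.132] [191 189 179]
245 288 [0.543 0.06  0.133] [226 224 215]
245 291 [0.544 0.06  0.132] [228 225 217]
245 294 [0.546 0.06  0.133] [225 223 214]
245 297 [0.547 0.06  0.132] [211 209 199]
245 300 [0.553 0.049 0.102] [42 41 41]
245 303 [0.554 0.049 0.101] [38 37 41]
245 306 [0.556 0.05  0.102] [38 40 42]
245 309 [0.558 0.05  0.102] [26 28 35]
262 258 [0.529 0.084 0.211] [47 55 54]
262 261 [0.529 0.085 0.211] [41 45 44]
262 264 [0.532 0.058 0.152] [23 24 26]
262 267 [0.533 0.058 0.153] [15 20 18]
262 270 [0.535 0.058 0.152] [26 29 30]
262 273 [0.536 0.057 0.149] [27 26 28]
262 276 [0.537 0.057 0.15 ] [35 37 39]
262 279 [0.539 0.057 0.148] [37 34 35]
262 282 [0.541 0.051 0.134] [28 29 31]
262 285 [0.527 0.124
[... 338 characters left out ...]
 [0.529 0.084 0.22 ] [39 42 46]
280 261 [0.53  0.084 0.221] [85 75 53]
280 264 [0.531 0.083 0.217] [128 110  68]
280 267 [0.534 0.058 0.17 ] [22 19 18]
280 270 [0.535 0.057 0.167] [38 42 39]
280 273 [0.536 0.057 0.167] [32 30 35]
280 276 [0.538 0.057 0.167] [21 22 29]
280 279 [0.539 0.057 0.166] [21 20 28]
280 282 [0.543 0.04  0.133] [23 21 24]
280 285 [0.542 0.055 0.162] [12 19 23]
280 288 [0.542 0.058 0.167] [28 27 29]
280 291 [0.544 0.059 0.167] [28 24 29]
280 294 [0.545 0.059 0.167] [33 36 36]
280 297 [0.546 0.06  0.169] [28 22 21]
280 300 [0.54  0.084 0.217] [117 100  62]
280 303 [0.54  0.085 0.219] [77 67 48]
280 306 [0.54  0.086 0.221] [35 35 39]
280 309 [0.541 0.086 0.221] [35 33 42]
```

```bash
python3 -c "
from h import *
print(env.get_obs()['tool_pos'],env.get_obs()['tool_rot'])
w=cam('wrist');P=pts(w);f=w['frame']
for u in (273,291):
  for v in range(246,262,1): print(u,v,np.round(P[v,u],4),f[v,u])
"
```

```text
[0.5428837  0.04874716 0.11006141] [ 1.79997225e+02 -4.81007024e-03  1.00755035e+02]
273 246 [0.5354 0.0578 0.1326] [222 220 211]
273 247 [0.5355 0.0574 0.1328] [221 220 210]
273 248 [0.5356 0.0568 0.1327] [222 219 210]
273 249 [0.5357 0.0562 0.1326] [223 221 210]
273 250 [0.5357 0.0566 0.1348] [178 177 168]
273 251 [0.5357 0.0572 0.1373] [71 69 68]
273 252 [0.5357 0.0572 0.1386] [30 26 30]
273 253 [0.5358 0.0565 0.1382] [22 29 29]
273 254 [0.5358 0.057  0.1406] [35 38 37]
273 255 [0.5359 0.0566 0.1407] [33 34 38]
273 256 [0.5359 0.0564 0.1416] [27 30 35]
273 257 [0.5359 0.0568 0.1436] [33 33 30]
273 258 [0.5359 0.0569 0.1448] [33 38 39]
273 259 [0.5359 0.0572 0.1467] [19 24 29]
273 260 [0.536  0.0567 0.1466] [37 37 39]
273 261 [0.536  0.0568 0.1479] [27 28 35]
291 246 [0.5442 0.0598 0.1334] [227 225 216]
291 247 [0.5443 0.0593 0.1334] [199 196 186]
291 248 [0.5445 0.0584 0.1325] [163 162 153]
291 249 [0.5446 0.0576 0.1319] [158 155 146]
291 250 [0.5444 0.0585 0.1353] [119 117 108]
291 251 [0.5442 0.059  0.1378] [47 48 48]
291 252 [0.5442 0.0588 0.1385] [22 26 28]
291 253 [0.5443 0.0585 0.1392] [29 28 31]
291 254 [0.5443 0.0584 0.14  ] [34 36 35]
291 255 [0.5443 0.0581 0.1407] [31 34 35]
291 256 [0.5442 0.0583 0.1423] [34 34 32]
291 257 [0.5442 0.0584 0.1436] [32 34 32]
291 258 [0.544  0.059  0.1461] [30 33 36]
291 259 [0.5442 0.058  0.1451] [18 17 27]
291 260 [0.5442 0.0579 0.1458] [27 34 30]
291 261 [0.5441 0.0582 0.1478] [37 40 40]
```

The fingers have shut just above the cap: their visible tips are at z≈0.137, about 27 mm above the reported TCP. I open, go down about 20 mm with an eye on the force, and close again.

```bash

Z='"turn":[[0,0,0],[0,0,0],[0,0,0],[0,0,0],[0,0,0]]'
python3 -m creep '{"translation":[[0,0,-0.1],[0,0,0],[0,0,0],[0,0,0],[0,0,0]],"turn":[[0,0,0],[0,0,0],[0,0,0],[0,0,0],[0,0,0]],"grip":[0.6,0.6,0.6,0.6,0.6]}' 15
python3 -m creep '{"translation":[[0,0,0.1],[0,0,0.08],[0,0,0.08],[0,0,0.07],[0,0,0]],"turn":[[0,0,0],[0,0,0],[0,0,0],[0,0,0],[0,0,0]],"grip":[0.6,0.6,0.6,0.6,0.6]}' 15
python3 -c "
from h import *
w=cam('wrist');P=pts(w);f=w['frame'];d=(f.max(-1)<60)
m=d&(abs(P[...,1]-.057)<.006)&(P[...,2]>.104)&(P[...,2]<.18)
q=P[m];print(len(q),np.round(np.percentile(q[:,2],[0,1,5,20]),4))
for s in (q[q[:,0]<.543],q[q[:,0]>.543]): print(len(s),s[:,0].min(),s[:,0].max(),np.percentile(s[:,2],2) if len(s) else 0)
"
```

```text
time_s: 5.35
tool_pos: [0.5428, 0.0487, 0.1179]
tool_rot: [-180.0, -0.0, 100.8]
force: [0.4, -0.9, -0.4]
grip_width: 0.0421
grasp_force: 0.0
time_s: 5.98
tool_pos: [0.5425, 0.0486, 0.091]
tool_rot: [-179.9, 0.0, 100.8]
force: [-0.4, 0.7, 0.9]
grip_width: 0.0523
grasp_force: 0.0
2127 [0.1147 0.1166 0.12   0.1296]
1173 0.5012491649915992 0.5422227280845848 0.11793872497195453
954 0.5651530239476527 0.572737366750654 0.11739722462340371
```

```bash

python3 -m creep '{"translation":[[0,0,0.06],[0,0,0],[0,0,0],[0,0,0],[0,0,0]],"turn":[[0,0,0],[0,0,0],[0,0,0],[0,0,0],[0,0,0]],"grip":[0,0,0,0,0]}' 15
python3 -m creep '{"translation":[[0,0,0],[0,0,0],[0,0,0]],"turn":[[0,0,0],[0,0,0],[0,0,0]],"grip":[0,0,0]}' 15
python3 -c "
from h import *
go(.5187,.0432,.086,100.76)"
```

```text
time_s: 6.65
tool_pos: [0.5431, 0.0488, 0.087]
tool_rot: [180.0, -0.0, 100.8]
force: [0.2, -0.1, 0.1]
grip_width: 0.0158
grasp_force: 15.0
time_s: 7.02
tool_pos: [0.5431, 0.0488, 0.087]
tool_rot: [180.0, -0.0, 100.8]
force: [1.2, -0.2, 0.3]
grip_width: 0.0157
grasp_force: 15.0
now [0.5431 0.0488 0.087 ] [ 1.7997e+02 -1.0000e-02  1.0075e+02] t 7.03 shift [-0.012 -0.312  0.013] turn [ 0.0002 -0.     -0.    ]
```

```bash

python3 -m creep '{"translation":[[0,-0.08,0],[0,-0.08,0],[0,-0.08,0],[0,-0.065,0],[0,0,0]],"turn":[[0,0,0],[0,0,0],[0,0,0],[0,0,0],[0,0,0]],"grip":[0,0,0,0,0]}' 15
python3 -m creep '{"translation":[[0,0,0],[0,0,0],[0,0,0],[0,0,0],[0,0,-0.3]],"turn":[[0,0,0],[0,0,0],[0,0,0],[0,0,0],[0,0,0]],"grip":[0.6,0.6,0.6,0.6,0.6]}' 15
python3 -m creep '{"translation":[[0,0,-0.5],[0,0,-0.6],[0,0,-0.6],[0,0,-0.3],[0,0,0]],"turn":[[0,0,0],[0,0,0],[0,0,0],[0,0,0],[0,0,0]],"grip":[1,1,1,1,1]}' 15
python3 -c "
from h import *
w=cam('wrist');np.savez('w4.npz',**w);save(w,'w4.png',1.4);P=pts(w)
m=(abs(P[...,2]-.132)<.004);m[:160]=0;m[230:]=0;m[:,250:][:,:0]=0
n,l,s,ce=cv2.connectedComponentsWithStats(m.astype(np.uint8));k=1+np.argmax(s[1:,4]);q=np.array([ray(w,u,v,.132)[:2] for v,u in np.argwhere(l==k)],np.float32)
print(cv2.minAreaRect(q*1000),s[k])
go(.4907,-.3328,.27,194.8)"
```

```text
time_s: 7.65
tool_pos: [0.5179, 0.0441, 0.087]
tool_rot: [-179.9, -0.0, 100.8]
force: [-2.2, -0.4, 2.2]
grip_width: 0.0156
grasp_force: 15.0
time_s: 8.28
tool_pos: [0.5173, 0.0439, 0.1094]
tool_rot: [-179.8, 0.0, 100.8]
force: [0.2, 0.5, 0.3]
grip_width: 0.0507
grasp_force: 0.0
time_s: 8.9
tool_pos: [0.5201, 0.0442, 0.2728]
tool_rot: [179.8, -0.0, 100.8]
force: [-0.4, -0.4, 0.4]
grip_width: 0.0856
grasp_force: 0.0
((517.2770385742188, 43.696510314941406), (14.35881519317627, 27.242952346801758), 10.67207145690918) [272 177  16  29 424]
now [0.5192 0.0441 0.2711] [ 1.7994e+02 -1.0000e-02  1.0075e+02] t 8.95 shift [-4.563 -1.229  0.011] turn [ 3.000e-04  2.000e-04 -5.225e-01]
```

View pics/w4.png

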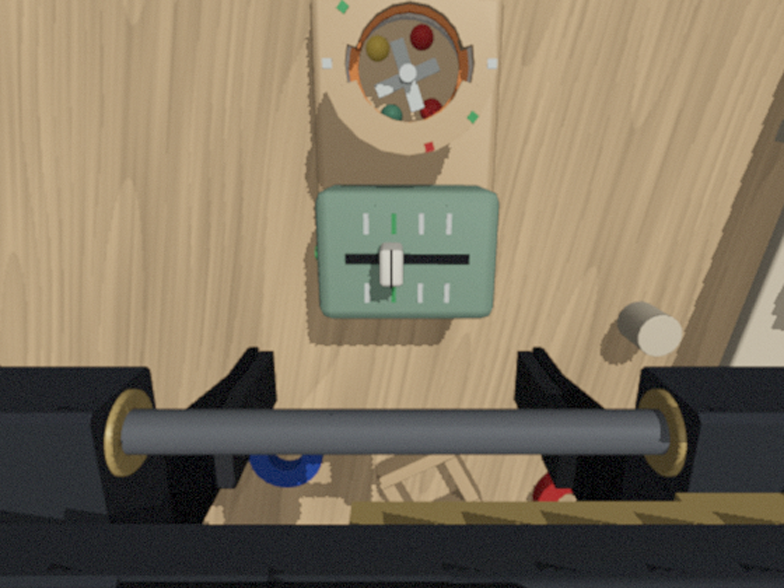

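The slider's line at (391,263) stands between the green ticks (394,224)/(394,293), about 1 mm short, which is well within tolerance. Now to the lid.

```bash

python3 -m creep '{"translation":[[-0.5,-0.037,0],[-0.57,-0.037,0],[-0.57,-0.037,0],[-0.57,-0.037,0],[-0.57,-0.037,0]],"turn":[[0,0,0],[0,0,0],[0,0,0],[0,0,0],[0,0,0]],"grip":[1,1,1,1,1]}'
python3 -m creep '{"translation":[[-0.57,-0.037,0],[-0.57,-0.037,0],[-0.57,-0.037,0],[0,0,0],[0,0,0]],"turn":[[0,0,0],[0,0,0],[0,0,0],[0,0,-0.055],[0,0,-0.055]],"grip":[1,1,1,1,1]}'
python3 -m creep '{"translation":[[0,0,0],[0,0,0],[0,0,0],[0,0,0],[0,0,0]],"turn":[[0,0,-0.055],[0,0,-0.055],[0,0,-0.055],[0,0,-0.055],[0,0,-0.055]],"grip":[1,1,1,1,1]}'
python3 -m creep '{"translation":[[0,0,0],[0,0,0],[0,0,0],[0,0,0]],"turn":[[0,0,-0.055],[0,0,-0.055],[0,0,-0.0275],[0,0,0]],"grip":[1,1,1,1]}'
python3 -c "
from h import *
print(env.get_obs()['qpos'])
w=cam('wrist');np.savez('w5.npz',**w);save(w,'w5.png',1.4);P=pts(w)
m=(abs(P[...,2]-.058)<.004);m[280:]=0
d=np.linalg.norm(P[...,:2]-[.4907,-.3328],axis=-1)<.06
q=np.array([ray(w,u,v,.058)[:2] for v,u in np.argwhere(m&d)],np.float32)
r=cv2.minAreaRect(q*1000);print(r,len(q))
go(r[0][0]/1000,r[0][1]/1000,.15,194.8)"
```

```text
time_s: 9.57
tool_pos: [0.5451, -0.1782, 0.269]
tool_rot: [-179.9, -0.1, 100.8]
force: [0.0, -0.1, 0.4]
grip_width: 0.0873
grasp_force: 0.0
time_s: 10.2
tool_pos: [0.5615, -0.3139, 0.2682]
tool_rot: [-179.8, -0.2, 120.7]
force: [-0.2, 0.2, -0.7]
grip_width: 0.0871
grasp_force: 0.0
time_s: 10.82
tool_pos: [0.5618, -0.3128, 0.2685]
tool_rot: [180.0, -0.2, 170.4]
force: [-0.9, -0.2, -0.6]
grip_width: 0.0869
grasp_force: 0.0
time_s: 11.32
tool_pos: [0.5619, -0.3129, 0.2689]
tool_rot: [179.9, -0.1, -165.3]
force: [-0.8, 0.2, -0.5]
grip_width: 0.0869
grasp_force: 0.0
[  1.66819589  17.90529045  32.72915909  78.68418425  -9.56604644
  86.33234715 138.49273449]
((491.1169738769531, -334.0733947753906), (62.46921920776367, 15.449017524719238), 14.69637680053711) 877
now [ 0.5621 -0.3129  0.2692] [ 1.7991e+02 -1.1000e-01 -1.6531e+02] t 11.38 shift [ 0.922 -0.033  1.492] turn [ 0.0005 -0.0006 -0.0006]
```

View pics/w5.png

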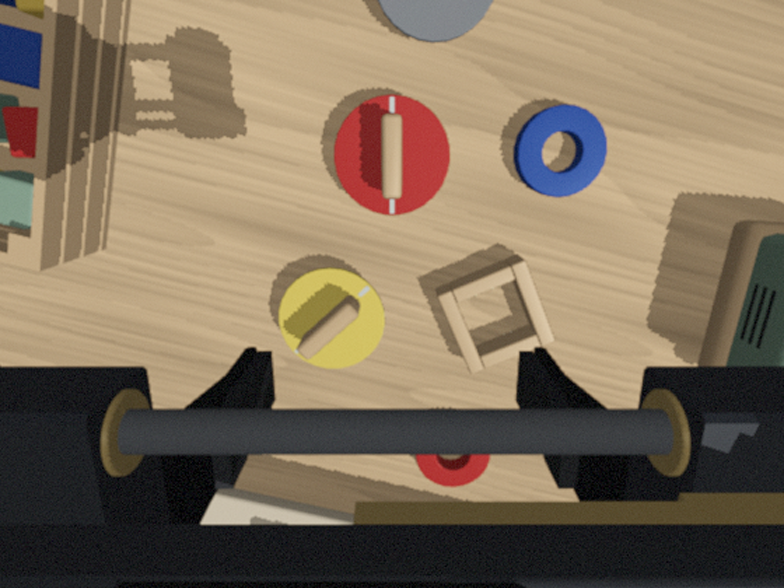

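The red lid is at (392,155), bar vertical in the image, well aligned with the tool; nothing sits next to the bar where the fingers will go.

```bash

python3 -m creep '{"translation":[[0.46,-0.017,0.4],[0.46,-0.016,0.5],[0,0,0.6],[0,0,0.6],[0,0,0.5]],"turn":[[0,0,-0.0006],[0,0,0],[0,0,0],[0,0,0],[0,0,0]],"grip":[0.6,0.6,0.6,0.6,0.6]}' 20
python3 -m creep '{"translation":[[0,0,0],[0,0,0.25],[0,0,0.25],[0,0,0.19],[0,0,0]],"turn":[[0,0,0],[0,0,0],[0,0,0],[0,0,0],[0,0,0]],"grip":[0.6,0.6,0.6,0.6,0.6]}' 20
python3 -c "
from h import *
go(.4911,-.3341,.006,194.7)"
```

```text
time_s: 12.0
tool_pos: [0.4912, -0.3339, 0.0604]
tool_rot: [179.9, -0.1, -165.2]
force: [0.2, 0.5, 0.8]
grip_width: 0.0533
grasp_force: 0.0
time_s: 12.62
tool_pos: [0.4912, -0.3339, 0.0062]
tool_rot: [179.9, -0.1, -165.1]
force: [0.0, 0.9, -0.1]
grip_width: 0.0521
grasp_force: 0.0
now [ 0.4912 -0.3339  0.0062] [ 1.799e+02 -1.100e-01 -1.651e+02] t 12.62 shift [ 0.002 -0.001  0.002] turn [ 0.0006 -0.0006  0.0011]
```

```bash

python3 -m creep '{"translation":[[0,0,0],[0,0,0],[0,0,0],[0,0,0],[0,0,0]],"turn":[[0,0,0.001],[0,0,0],[0,0,0],[0,0,0],[0,0,0]],"grip":[0,0,0,0,0]}' 45
python3 -m creep '{"translation":[[0,0,0],[0,0,0],[0,0,-0.1],[0,0,-0.3],[0,0,-0.4]],"turn":[[0,0,0],[0,0,0],[0,0,0],[0,0,0],[0,0,0]],"grip":[0,0,0,0,0]}' 45
python3 -m creep '{"translation":[[0,0,-0.5],[0,0,-0.5],[0,0,-0.5],[0,0,-0.4],[0,0,0]],"turn":[[0,0,0],[0,0,0],[0,0,0],[0,0,0],[0,0,0]],"grip":[0,0,0,0,0]}' 45
python3 -c "
from h import *
go(.5046,.1730,.220,190.7)"
```

```text
time_s: 13.25
tool_pos: [0.4923, -0.3345, 0.0078]
tool_rot: [180.0, 0.0, -165.3]
force: [0.4, 0.1, 2.6]
grip_width: 0.0155
grasp_force: 45.0
time_s: 13.88
tool_pos: [0.4914, -0.3342, 0.0717]
tool_rot: [179.9, -0.1, -165.3]
force: [0.8, 0.3, -1.7]
grip_width: 0.0151
grasp_force: 45.0
time_s: 14.5
tool_pos: [0.4934, -0.3359, 0.2266]
tool_rot: [-179.8, 0.2, -165.3]
force: [-0.2, -0.7, -0.9]
grip_width: 0.0155
grasp_force: 45.0
now [ 0.4934 -0.3359  0.2266] [-179.79    0.24 -165.29] t 14.5 shift [-1.75   6.117  0.067] turn [-0.0011  0.0014  0.0223]
```

```bash

python3 -m creep '{"translation":[[-0.16,0.5,0],[-0.16,0.556,0],[-0.16,0.556,0],[-0.16,0.556,0],[-0.16,0.556,0]],"turn":[[0,0,0],[0,0,0],[0,0,0],[0,0,0],[0,0,0]],"grip":[0,0,0,0,0]}'
python3 -m creep '{"translation":[[-0.16,0.556,0],[-0.16,0.556,0],[-0.16,0.556,0],[-0.16,0.556,0],[-0.16,0.556,0]],"turn":[[0,0,0],[0,0,0],[0,0,0],[0,0,0],[0,0,0]],"grip":[0,0,0,0,0]}'
python3 -m creep '{"translation":[[-0.15,0.556,0],[0,0,0],[0,0,0]],"turn":[[0,0,0.0223],[0,0,0],[0,0,0]],"grip":[0,0,0]}'
python3 -c "
from h import *
go(.5046,.1730,.135,190.7)
w=cam('wrist');np.savez('w6.npz',**w);save(w,'w6.png',1.4)
t=cam('top');np.savez('top2.npz',**t);P=pts(t);f=t['frame'];hsv=cv2.cvtColor(f,cv2.COLOR_RGB2HSV)
print(env.get_obs()['qpos'],env.get_obs()['force'])"
```

```text
time_s: 15.12
tool_pos: [0.4977, -0.1059, 0.2221]
tool_rot: [180.0, -0.1, -165.3]
force: [0.2, -0.2, -0.6]
grip_width: 0.0157
grasp_force: 45.0
time_s: 15.75
tool_pos: [0.5031, 0.1249, 0.2221]
tool_rot: [-180.0, -0.1, -165.3]
force: [1.3, -0.2, -1.4]
grip_width: 0.0157
grasp_force: 45.0
time_s: 16.12
tool_pos: [0.5038, 0.169, 0.2223]
tool_rot: [-179.9, -0.1, -169.3]
force: [0.4, -0.6, -1.2]
grip_width: 0.0156
grasp_force: 45.0
now [0.5038 0.169  0.2223] [-1.7992e+02 -1.2000e-01 -1.6927e+02] t 16.12 shift [-0.021  0.049  1.091] turn [-0.0004 -0.0007  0.0002]
[-29.48811245   3.22700026   8.52169937  98.09902195  -0.45653895
  78.77049471  79.70636034] [ 0.19391641  0.16965531 -0.98216427]
```

View pics/w6.png

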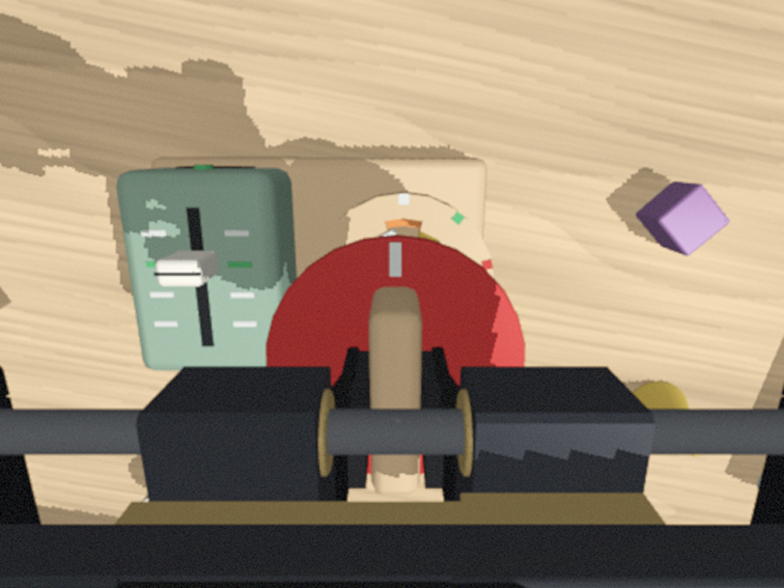

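The lid is held level, its white mark at (395,258) pointing along the entry tick at (403,199). I measure the lid's centre relative to the tool from the flange arc.

```bash
python3 - <<'E'
from h import *
from scipy.optimize import least_squares
c=dict(np.load("w6.npz"));P=pts(c);f=c["frame"];hsv=cv2.cvtColor(f,cv2.COLOR_RGB2HSV)
m=(hsv[...,1]>150)&((hsv[...,0]<8)|(hsv[...,0]>172))&(P[...,2]>.19)&(P[...,2]<.28);m[262:]=0
h=np.median(P[m][:,2]);A=np.c_[P[m][:,:2],np.ones(m.sum())];print("flange z",h,"plane",np.linalg.lstsq(A,P[m][:,2],rcond=None)[0])
top=[(u,np.argwhere(m[:,u])[0,0]-.5) for u in range(195,372) if m[:255,u].any()]
q=np.array([ray(c,u,v,h)[:2] for u,v in top])
s=least_squares(lambda p:np.linalg.norm(q-p,axis=1)-.049,[.504,.169],loss="soft_l1",f_scale=.001);print("lid",s.x,np.abs(s.fun).mean(),"tcp",env.get_obs()["tool_pos"])
# white mark on lid & entry tick
wm=(hsv[...,1]<60)&(hsv[...,2]>120)
k=np.argwhere(wm[170:200,270:295]).mean(0)+[170,270];p=ray(c,k[1],k[0],h)[:2];print("mark",p,np.degrees(np.arctan2(*(p-s.x)[::-1])))
k=np.argwhere(((hsv[...,1]<40)&(hsv[...,2]>170))[136:150,282:296]).mean(0)+[136,282];p=ray(c,k[1],k[0],.115)[:2];print("entry tick",p)
E
```

```text
flange z 0.23877994622682422 plane [ 0.00376285 -0.00075035  0.23717357]
lid [0.50327085 0.16818824] 0.0003069265379892418 tcp [0.50431552 0.16818646 0.22300459]
mark [0.46297972 0.16069982] -169.47125648265208
entry tick [0.45274366 0.16351431]
```

```bash

python3 -m creep '{"translation":[[-0.028,0.06,0],[0,0,0.4],[0,0,0.4],[0,0,0.35],[0,0,0]],"turn":[[0,0,0],[0,0,0],[0,0,0],[0,0,0],[0,0,0]],"grip":[0,0,0,0,0]}'
python3 -m creep '{"translation":[[0,0,0],[0,0,0.05],[0,0,0.05],[0,0,0.05],[0,0,0]],"turn":[[0,0,0],[0,0,0],[0,0,0],[0,0,0],[0,0,0]],"grip":[0,0,0,0,0]}'
python3 -c "
from h import *
go(.5056,.1733,.105,190.7);print(env.get_obs()['force'])"
```

```text
time_s: 16.85
tool_pos: [0.504, 0.174, 0.1296]
tool_rot: [-179.9, -0.3, -169.3]
force: [0.1, 0.4, -1.3]
grip_width: 0.0158
grasp_force: 45.0
time_s: 17.48
tool_pos: [0.5053, 0.175, 0.1193]
tool_rot: [-180.0, -0.0, -169.3]
force: [-0.8, 0.1, -0.9]
grip_width: 0.0157
grasp_force: 45.0
now [0.5053 0.175  0.1193] [-1.7999e+02 -4.0000e-02 -1.6928e+02] t 17.48 shift [ 0.    -0.021  0.178] turn [-0.     -0.0002  0.0001]
[-0.81263018  0.05782147 -0.87372438]
```

```bash

python3 -m creep '{"translation":[[0,-0.018,0],[0,0,0.04],[0,0,0.04],[0,0,0.04],[0,0,0]],"turn":[[0,0,0],[0,0,0],[0,0,0],[0,0,0],[0,0,0]],"grip":[0,0,0,0,0]}'
python3 -c "
from h import *
go(.5056,.1733,.105,190.7);print(env.get_obs()['force'],env.get_obs()['wrist_torque'])"
```

```text
time_s: 18.1
tool_pos: [0.5056, 0.1735, 0.1096]
tool_rot: [-180.0, -0.0, -169.3]
force: [-0.6, -0.1, -0.7]
grip_width: 0.0157
grasp_force: 45.0
now [0.5056 0.1735 0.1096] [-1.7999e+02 -4.0000e-02 -1.6928e+02] t 18.1 shift [ 0.001 -0.003  0.058] turn [-0.     -0.0002  0.0001]
[-0.5689109  -0.1473708  -0.68728122] [0.00659781 0.01646982 0.01722481]
```

```bash

python3 -m creep '{"translation":[[0,0,0.03],[0,0,0.03],[0,0,0.01],[0,0,0],[0,0,0]],"turn":[[0,0,0],[0,0,0],[0,0,0],[0,0,0],[0,0,0]],"grip":[0,0,0,0,0]}'
python3 -c "
from h import *
go(.5056,.1733,.105,190.7);print(env.get_obs()['force'],env.get_obs()['wrist_torque'])"
```

```text
time_s: 18.73
tool_pos: [0.5059, 0.1737, 0.1048]
tool_rot: [180.0, 0.0, -169.3]
force: [-1.7, -0.1, 2.7]
grip_width: 0.0153
grasp_force: 45.0
now [0.5059 0.1737 0.1048] [ 1.7999e+02  1.0000e-02 -1.6928e+02] t 18.73 shift [ 0.004 -0.004 -0.002] turn [0.0001 0.     0.0001]
[-1.66349356 -0.05604385  2.70625657] [-0.08559222  0.49287877  0.01176221]
```

Home at TCP z 0.1048 with light contact. Now the twist.

```bash

python3 -m creep '{"translation":[[0,0,0],[0,0,0],[0,0,0],[0,0,0],[0,0,0]],"turn":[[0,0,0.03],[0,0,0.03],[0,0,0.03],[0,0,0.03],[0,0,0.03]],"grip":[0,0,0,0,0]}'
python3 -m creep '{"translation":[[0,0,0],[0,0,0],[0,0,0],[0,0,0],[0,0,0]],"turn":[[0,0,0.03],[0,0,0.027],[0,0,0],[0,0,0],[0,0,0]],"grip":[0,0,0,0,0]}'
python3 - <<'E'
from h import *
go(.5056,.1733,.105,153.2);o=env.get_obs();print(o['force'],o['wrist_torque'],o['grasp_force'])
w=cam('wrist');save(w,'w7.png',1.4);P=pts(w)
t=cam('top');save(t,'t7.png',1.4)
m=(abs(P[...,2]-.155)<.005)&(np.linalg.norm(P[...,:2]-[.5046,.173],axis=-1)<.05);q=P[m][:,:2].astype(np.float32)*1000
print(len(q),cv2.minAreaRect(q) if len(q) else 0)
f=w['frame'];hsv=cv2.cvtColor(f,cv2.COLOR_RGB2HSV);m=(hsv[...,1]>150)&((hsv[...,0]<8)|(hsv[...,0]>172))&(np.linalg.norm(P[...,:2]-[.5046,.173],axis=-1)<.047)&(P[...,2]>.1);q=P[m]
print("flange z (home .121)",np.median(q[:,2]),len(q),np.linalg.lstsq(np.c_[q[:,:2],np.ones(len(q))],q[:,2],rcond=None)[0])
E
```

```text
time_s: 19.35
tool_pos: [0.5064, 0.1738, 0.1048]
tool_rot: [180.0, 0.1, 163.6]
force: [-0.3, -0.2, 2.0]
grip_width: 0.0157
grasp_force: 45.0
time_s: 19.98
tool_pos: [0.5064, 0.1736, 0.1048]
tool_rot: [180.0, 0.0, 153.5]
force: [-0.5, -1.3, 3.5]
grip_width: 0.0157
grasp_force: 45.0
now [0.5064 0.1736 0.1048] [1.7996e+02 4.0000e-02 1.5349e+02] t 19.98 shift [ 0.007 -0.008 -0.002] turn [0.0002 0.0002 0.0016]
[-0.54210044 -1.31886806  3.46679654] [-0.21212733  0.10088116 -0.00618777] 45.000567734241486
4101 ((505.3222351074219, 176.01487731933594), (35.606109619140625, 62.81896209716797), 79.04315185546875)
flange z (home .121) 0.12130584159544644 10654 [-0.04015256  0.0192321   0.13841807]
```

View pics/w7.png

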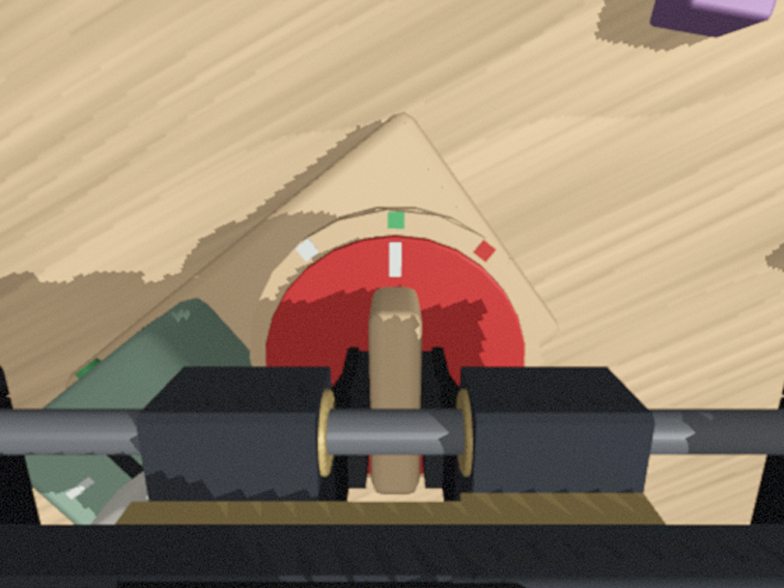

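The lid's white mark at (395,259) lines up with the green tick (396,219), flange height 0.121 m means home. I hold briefly and hand in.

```bash

python3 -m creep '{"translation":[[0,0,0],[0,0,0],[0,0,0],[0,0,0]],"turn":[[0,0,0],[0,0,0],[0,0,0],[0,0,0]],"grip":[0,0,0,0]}'
python3 -c "
from cell import env
print(env.sign_off())"
```

```text
time_s: 20.58
tool_pos: [0.5064, 0.1736, 0.1048]
tool_rot: [180.0, 0.0, 153.5]
force: [0.8, -1.6, 4.9]
grip_width: 0.0159
grasp_force: 45.0
the job is handed in; nothing more can be done
None
```

I handed the job in at 20.6 s: the slider is about 1 mm from the slow mark, and the red lid is home in the bowl, twisted to the green pulse mark and still gripped at 45 N; hand-in returned no verdict.

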